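# Screw down a leaning jar's cap and pack the crate

## Robot

A 6-joint arm with a two-finger parallel gripper is mounted at the origin on a cart in front of the work surface, level with it; the furniture and walls round the work are solid. World frame = base frame: x ahead of the robot, y to its left, z up, the work surface at z = 0. Lengths are in m, angles in rad, forces in N, time in s.
With the tool pointing down it reaches from about 0.35 to 0.85 m from the base axis. Payload 8.1 kg.
Tool frame: the origin (TCP) lies midway between the tips of the shut fingers; the grasp point (between the pads) lies 19 mm behind it; z points along the fingers, y is the line along which they close (so a half turn about z gives the same grasp; the last joint's range is limited). The gripper opens to 93 mm and grips with 3 to 60 N. Pads are 15 mm wide; open, the fingers measure 128 mm over their backs; the gripper's body (75 mm by 188 mm) begins 65 mm behind the grasp point.
Start: joints at [1.224, 0.13, 1.488, -0, 1.523, -0.085], TCP at [0.155, 0.58, 0.219] pointing down, gripper open.
Joint ranges: [-2.96, 2.96], [-0.89, 2.26], [0.02, 2.5], [-1.34, 4.48], [0, 2.73], [-2.66, 2.66]. Speed limits (rad/s): [2.39, 2.39, 2.79, 3.14, 3.14, 3.14].

## Interface

Orientations are given as a unit quaternion [x, y, z, w].
In Python, from workcell import bot gives the robot as it stands.
- The arm moves only by the shell command python3 -m inch 'ROWS' [FORCE]. ROWS is JSON, a list of rows, each a list of 5 numbers: the opening, from 0 (shut) to 1 (fully open), then the shift along the tool's x, y, z in cm, then the turn about the tool's z in degrees. A call has 1 to 20 rows; each row shifts and turns the commanded pose from where the row before left it, along the tool's axes as they then stand; what a row does not reach is not made up. A row lasts 1/10 s, in which the tool goes at most 50 mm and 8.59 degrees, less where a joint would pass 70% of its speed; a pose out of reach is approached as far as the arm can. A call with a gripper value outside its range is refused whole. The fingers move at their own pace and stop on an object; FORCE is the grip in N (left out, the last holds). Time passes only in rows, so rows that do not move let the fingers close. It gives the time, the measured TCP pose, the force, the opening and the grip force at its end, in the units of the state.
- bot.get_obs(): the state, without advancing time (a new reading comes with each control period).
- bot.capture(name): name is "scene" or "top" or "wrist"; returns a dict with "pixels" (420x560x3 uint8, red, green, blue), "depth" (420x560 float32, m along the optical axis (not along the pixel's ray), 0 where there is no reading), "intrinsics" (3x3 intrinsics, pixels), "xyz" and "orientation" of the camera in the world; the wrist camera has in their place "mount" (4x4, takes a point from camera to tool coordinates, whose origin is the TCP and whose axes are the flange's). Camera axes: x right, y down, z forward; pixel columns grow to the right and rows downward; lengths in m; the calibration is good to about 2 mm. A picture is of the moment at which its call begins: read the wrist's pose just before it.
- bot.finish_job(): hands the job in; it is judged then, once.
Trained networks look in the newest picture that a camera, given by its name, has taken for a name from the list of things; names that differ only in an ending like _2 or _b are one class to them, and where a whole thing is asked for, a point or a joint stands for the part that bears it (a point fixed in the world has none). Each returns a list of dicts, best first, with "p" (0 to 1); they miss things now and then, are a little off and sometimes report something else, mostly with a low value. They report only what shows in the picture. A call takes as long as a camera call. They do not tell look-alikes from the thing itself.
- bot.cut_out(camera, thing): "pixels" (420x560 bool, what is visible of it) and "xy" ([column, row] in pixels, amid what is visible of it).
- bot.mark_of(camera, thing): "xy" ([column, row] in pixels: a listed point, or the origin of a listed thing).
The state is a dict: "time": time; "q": joint angles; "qvel": joint speeds; "tau": joint torques, N m; "ee_pos": TCP position; "orientation": TCP orientation; "force": force on the tool from outside, world axes, zero at the start; "wrist_torque": the same for the moment, N m; "finger_gap": finger opening in m; "grasp_force": force on a finger pad.
Only numpy, scipy, OpenCV 4.12 (cv2) and the standard library are available. Lean on these libraries where they do the work, as an engineer would, in place of code of your own. Each camera call takes 0.05 s, during which the arm holds its last target. There are 200 camera calls.

## Task

Pack the wooden crate. The brass cap on the white square jar sits loose on top of its thread: with the jar still leaning in its wooden stand, and without lifting the cap off, turn it backwards (anticlockwise seen from above the cap) until the thread drops into place, then screw it down clockwise until it stops. Stand the closed jar and the grey-lidded candle jar upright in the crate's two free cells, one on each cork pad in whichever order you like; do not tip or push about the mason jar, the orange-lidded candle jar or the soap carton.

Things in the scene. Friction and masses are not known exactly. Their poses are not given: they have to be found in the camera images.
- jar: White ceramic jar with two blue bands, loose, about 0.35 kg. Square body 60 x 60 mm, 60 mm high; above it a round threaded neck up to 87 mm (under the cap). Origin: centre of its underside; z along its axis to the neck, x and y square to its sides. At the start it leans 30 degrees in the stand, which keeps it from turning.
- jar_neck (a point): On the jar's axis, 82 mm above its underside: level of the thread ridges' flat tops. Three equal starts; angles anticlockwise about jar z from jar x (also +120, +240): stop post 0 to 12 degrees (up to 86 mm), ridge 12 to 76, open gap 76 to 120. A lug lying on a ridge is stopped clockwise by the post; turned anticlockwise it drops 11 mm with its centre at 86 to 110 degrees.
- jar_home0 (a point): On the jar: where a lug's centre lies when the cap is home, 21 degrees anticlockwise from jar x, 22.5 mm from the axis, 70 mm above the underside. From the gap a lug turned clockwise runs under the ridge, down a ramp that starts at 76 degrees and is 3 mm lower at 32 degrees, and stops at the post with its centre at about 21 degrees.
- jar_home1 (a point): As jar_home0, for the second thread start, 141 degrees anticlockwise from jar x.
- jar_home2 (a point): As jar_home0, for the third thread start, 261 degrees anticlockwise from jar x.
- cap: Round brass screw cap, loose, 0.06 kg, 60 mm across, 26 mm high, fluted, alike all round; three red marks on top lie over its three inner lugs (120 degrees apart, each 18 degrees wide). Origin: centre of its lower edge; z up its axis; x over one lug. Its height over the jar's origin along jar z: 80 mm lying on the thread at the start, 69 mm dropped in, 66 mm screwed home.
- cap_lug (a point): Centre of the cap lug, on cap x, 22.5 mm off the axis, 4 mm above the cap's lower edge (lugs reach from 2 to 6 mm). At the start it stands 25 to 66 degrees anticlockwise from the jar's x about the jar's axis. The cap has 1.5 mm sideways play, and screwed down 1.8 mm play along the axis. Screwed home, it bears the jar's weight: the jar may be lifted by it.
- stand_seat (a point): Centre of the floor of the stand's pocket, 58 mm above the stand's underside; the jar's origin lies here (within 2 mm) while it is seated.
- stand: Fixed wooden display stand, base 104 x 88 x 12 mm, carrying a square pocket tilted 30 degrees, that leans to the stand's -x (about towards the robot). Pocket 63 x 63 mm inside, walls 8 mm thick and 32 mm high along the jar's axis. Origin: centre of its underside, z up. The jar is drawn out along its own axis.
- crate: Fixed wooden crate 90 x 256 mm, 50 mm high, walls, dividers and floor 5 mm: three cells in a row along the crate's y, each 80 x 78.7 mm inside, 83.7 mm apart. Origin: centre of its underside, z up, the row runs along y. One cell (which one varies) holds a mason jar, the other two only a cork pad.
- pad_a: Cork pad 62 x 62 x 3 mm fixed on the floor of one free cell, centred there and square to the crate. Its origin, the centre of its underside, is 5 mm over the table, so what stands on it is 8 mm over the table. Either thing may go on either pad.
- pad_b: The same cork pad in the other free cell.
- candle: Candle jar with a grey lid and orange wax, to be packed: loose, 0.32 kg, upright between the crate and the stand. Round: body 68 mm wide up to about 85 mm height, lid 60 mm wide from 86 to 102 mm. Origin: centre of its underside, z up. Grasp across the body from above.
- mason: Closed mason jar with a grey lid, 70 mm wide, 108 mm high, standing in a crate cell; leave alone. Origin: centre of its underside.
- orange_candle: Candle jar with an orange lid, 69 mm wide, 102 mm high, on the table behind the crate's right end; leave alone. Origin: centre of its underside.
- carton: White soap carton 56 x 56 x 60 mm on the table left of the crate; leave alone. Origin: centre of its underside.
Things that resemble listed ones, but are neither listed nor needed, are in the scene too. Leave any purple look-alike of the candle alone.

How it is judged:
On the way, in this order (a step that is already met when the one before it is completed fails the run):
1. the cap has dropped into the thread, with the jar in the stand (z of cap in the frame of jar below 0.0745 m and angle between the z axis of cap and the z axis of jar, either way round below 0.12 rad and distance between jar and stand_seat below 0.01 m), for 0.1 s.
2. the cap is screwed down to its stop, with the jar in the stand ((distance between cap_lug and jar_home0 below 0.005 m or distance between cap_lug and jar_home1 below 0.005 m or distance between cap_lug and jar_home2 below 0.005 m) and distance between jar and stand_seat below 0.01 m), for 0.1 s.
At the end, for the whole second after the job is handed in: Cap screwed home (lug within 5 mm of a home point); square jar and grey-lidded candle jar upright (within 5 degrees) and at rest, one on each cork pad: underside centre within 15 mm of the pad centre sideways and under 7 mm above the pad underside ((distance between cap_lug and jar_home0 below 0.005 m or distance between cap_lug and jar_home1 below 0.005 m or distance between cap_lug and jar_home2 below 0.005 m) and (((horizontal distance between jar and pad_a below 0.015 m and z of jar in the frame of pad_a below 0.007 m) and (horizontal distance between candle and pad_b below 0.015 m and z of candle in the frame of pad_b below 0.007 m)) or ((horizontal distance between jar and pad_b below 0.015 m and z of jar in the frame of pad_b below 0.007 m) and (horizontal distance between candle and pad_a below 0.015 m and z of candle in the frame of pad_a below 0.007 m))) and angle between each of jar, candle's own z axis and vertical below 0.09 rad and linear speed of each of jar, candle below 0.02 m/s); the robot touches nothing.
It fails at once if the cap is lifted off the neck (more than 10 mm above where it lay) (z of cap in the frame of jar above 0.09 m).
It fails at once if the mason jar, the orange-lidded candle jar or the soap carton is tipped over 20 degrees or moved over 30 mm (angle between any of mason, orange_candle, carton's own z axis and vertical above 0.35 rad or distance of any of mason, orange_candle, carton from where it was at the start of the episode above 0.03 m).
It also fails if it takes over 64 s, if anything falls off the work surface, if the arm or the gripper's body presses on something with over 40 N, if the wrist force passes 120 N, or if a joint passes its speed limit or range.

## Working session

There is one attempt and no reset: what is moved stays moved. The work goes in short steps, Python scripts to look and compute and a shell command to move; the robot and the scene stay as the last step left them, time stands still between calls to the robot, and variables do not carry over. Pictures are saved under pics/ and viewed, at most 10 in all, crops included, and the job is handed in when it is done.

```bash
ls; mkdir -p pics
cat > h.py <<'E'
import numpy as np, cv2
from scipy.spatial.transform import Rotation as R
from workcell import bot
def cap(n):
    o=bot.get_obs(); c=bot.capture(n)
    if 'mount' in c:
        T=np.eye(4);T[:3,:3]=R.from_quat(o['orientation']).as_matrix();T[:3,3]=o['ee_pos'];T=T@np.array(c['mount'])
    else:
        T=np.eye(4);q=np.array(c['orientation']);T[:3,:3]=R.from_quat(q).as_matrix() if q.size==4 else q;T[:3,3]=c['xyz']
    c['T']=T;return c
def cloud(c):
    K=np.array(c['intrinsics']);d=c['depth'];v,u=np.mgrid[:d.shape[0],:d.shape[1]]
    p=np.stack([(u-K[0,2])/K[0,0]*d,(v-K[1,2])/K[1,1]*d,d],-1)
    w=p@c['T'][:3,:3].T+c['T'][:3,3];w[d<=0]=np.nan;return w
def ray(c,uv):
    K=np.array(c['intrinsics']);d=np.array([(uv[0]-K[0,2])/K[0,0],(uv[1]-K[1,2])/K[1,1],1.])
    return c['T'][:3,3],c['T'][:3,:3]@d
def atz(c,uv,z):
    o,d=ray(c,uv);return o+d*(z-o[2])/d[2]
def save(c,n): cv2.imwrite('pics/'+n,c['pixels'][...,::-1])
E
cat > a.py <<'E'
from h import *
ims=[]
for n in ['scene','top']:
    c=cap(n);w=cloud(c);save(c,n+'.png')
    print(n,c['T'][:3,3].round(3),c['T'][:3,2].round(2))
    for t in ['jar','cap','stand','crate','candle','mason','orange_candle','carton','pad_a','jar_neck','stand_seat','cap_lug']:
        m=bot.mark_of(n,t);s=bot.cut_out(n,t)
        print(t,[(np.round(x['xy']).tolist(),round(x['p'],2)) for x in m][:4],[(np.round(np.nanmedian(w[x['pixels']],0),3).tolist(),int(x['pixels'].sum()),round(x['p'],2)) for x in s][:3])
E
python3 a.py
```

```text
pics
scene [-0.049 -0.735  0.559] [ 0.63  0.65 -0.43]
jar [([319.0, 233.0], 0.65)] [([0.646, -0.157, 0.096], 396, 0.85), ([0.439, -0.214, 0.084], 1433, 0.74)]
cap [([311.0, 212.0], 0.76)] [([0.631, -0.145, 0.144], 552, 0.77)]
stand [([316.0, 249.0], 0.73)] [([0.659, -0.158, 0.032], 1226, 0.8)]
crate [([295.0, 321.0], 0.65), ([314.0, 231.0], 0.55)] [([0.409, -0.242, 0.03], 1827, 0.79)]
candle [([288.0, 270.0], 0.95), ([284.0, 234.0], 0.64), ([265.0, 199.0], 0.64)] [([0.684, -0.019, 0.073], 698, 0.98), ([0.552, -0.156, 0.079], 892, 0.94), ([0.81, 0.21, 0.059], 650, 0.65)]
mason [([269.0, 300.0], 0.67), ([308.0, 214.0], 0.45), ([299.0, 220.0], 0.42)] [([0.438, -0.215, 0.086], 1366, 0.67)]
orange_candle [] [([0.568, -0.315, 0.101], 460, 0.69), ([0.552, -0.157, 0.079], 901, 0.62)]
carton [([187.0, 282.0], 0.72)] [([0.376, -0.025, 0.042], 1069, 0.96)]
pad_a [([297.0, 319.0], 0.69), ([316.0, 233.0], 0.66)] [([0.646, -0.156, 0.096], 470, 0.48)]
jar_neck [([308.0, 214.0], 0.88)] [([0.646, -0.156, 0.095], 445, 0.9)]
stand_seat [([316.0, 230.0], 0.94), ([320.0, 216.0], 0.66)] [([0.659, -0.158, 
[... 668 characters left out ...]
0.97)] [([0.456, -0.189, 0.111], 553, 0.68)]
orange_candle [([369.0, 232.0], 0.88)] [([0.573, -0.301, 0.099], 564, 0.66)]
carton [([258.0, 298.0], 0.83), ([328.0, 273.0], 0.43)] [([0.386, -0.002, 0.059], 502, 0.86), ([0.428, -0.361, 0.007], 475, 0.72)]
pad_a [([356.0, 277.0], 0.82), ([386.0, 284.0], 0.66), ([308.0, 192.0], 0.28)] [([0.427, -0.359, 0.007], 506, 0.64)]
jar_neck [([308.0, 201.0], 0.62)] [([0.681, -0.121, 0.118], 213, 0.6)]
stand_seat [([307.0, 191.0], 0.68), ([354.0, 279.0], 0.36), ([310.0, 200.0], 0.15)] [([0.7, -0.105, 0.085], 463, 0.8)]
cap_lug [([303.0, 198.0], 0.81)] [([0.637, -0.134, 0.15], 492, 0.93), ([0.559, -0.128, 0.1], 484, 0.5), ([0.386, -0.002, 0.059], 510, 0.31)]
```

Run:
```python
import cv2
a=cv2.imread('pics/top.png')[110:330,170:430];b=cv2.imread('pics/scene.png')[150:370,130:390]
cv2.imwrite('pics/both.png',cv2.vconcat([cv2.hconcat([cv2.resize(a,None,fx=1.5,fy=1.5),cv2.resize(b,None,fx=1.5,fy=1.5)])]))
```

```text
(no output)
```

View pics/both.png

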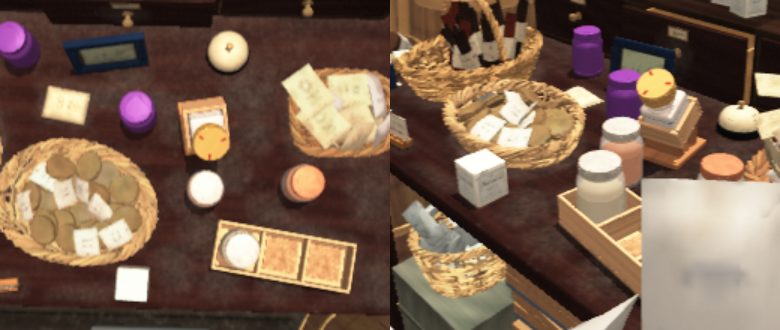

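```bash
cat >> h.py <<'E'
def go(x,y,z,yaw=None):
    """print tool-frame cm deltas + turn; yaw = world angle (deg) of the closing line, mod 180"""
    o=bot.get_obs();M=R.from_quat(o['orientation']).as_matrix()
    d=M.T@(np.array([x,y,z])-o['ee_pos'])*100
    cy=np.degrees(np.arctan2(M[1,1],M[0,1]))
    t=0 if yaw is None else -((yaw-cy+90)%180-90)   # tool z down: +turn = cw seen from above
    print('delta cm',d.round(2),'turn',round(t,1),'yaw now',round(cy,1),'q6',round(o['q'][5],2),'toolz',M[:,2].round(3))
E
python3 - <<'E'
from h import *
c=cap('top');w=cloud(c)
m=bot.cut_out('top','crate')
p=w.reshape(-1,3)
s=p[(p[:,2]>.04)&(p[:,2]<.054)&(abs(p[:,0]-.43)<.12)&(p[:,1]<-.08)&(p[:,1]>-.45)]
r=cv2.minAreaRect(s[:,:2].astype(np.float32));print('crate',r,len(s))
for n,(x,y,z0,z1) in {'candle':(.56,-.13,.092,.105),'mason':(.456,-.19,.1,.115)}.items():
    s=p[(np.hypot(p[:,0]-x,p[:,1]-y)<.045)&(p[:,2]>z0)&(p[:,2]<z1)]
    print(n,cv2.minEnclosingCircle(s[:,:2].astype(np.float32)),s[:,:2].mean(0),len(s))
# cap top plane
cc=[x for x in bot.cut_out('top','cap')][0]['pixels']
s=w[cc];s=s[~np.isnan(s[:,0])];ctr=np.median(s,0);q=s[np.linalg.norm(s-ctr,axis=1)<.028]
for _ in range(5):
    A=np.c_[q[:,:2],np.ones(len(q))];k=np.linalg.lstsq(A,q[:,2],rcond=None)[0];e=abs(A@k-q[:,2]);q=q[e<max(.002,np.median(e)*2)]
n=np.array([-k[0],-k[1],1]);n/=np.linalg.norm(n);print('cap n',n,np.degrees(np.arccos(n[2])),'az',np.degrees(np.arctan2(n[1],n[0])),q.mean(0),len(q))
go(.6,-.14,.36,90)
E
```

```text
crate ((0.47596409916877747, -0.2523380517959595), (0.3189370930194855, 0.15329717099666595), 81.1901626586914) 612
candle ((0.5609265565872192, -0.13072852790355682), 0.02948652394115925) [ 0.56030258 -0.13054969] 373
mason ((0.453184574842453, -0.19487865269184113), 0.030067380517721176) [ 0.45322069 -0.19440194] 391
cap n [-0.4614657  -0.0709567   0.88431587] 27.832550722272444 az -171.2584496412487 [ 0.63510845 -0.13302345  0.15099952] 223
delta cm [-61.58 -57.99 -14.14] turn -15.0 yaw now 75.0 q6 -0.09 toolz [ 0.  0. -1.]
```

```bash
python3 -m inch '[[1,-3.1,-2.9,-1.4,0],[1,-3.1,-2.9,-1.4,0],[1,-3.1,-2.9,-1.4,0],[1,-3.1,-2.9,-1.4,0],[1,-3.1,-2.9,-1.4,0],[1,-3.1,-2.9,-1.4,0],[1,-3.1,-2.9,-1.4,0],[1,-3.1,-2.9,-1.4,0],[1,-3.1,-2.9,-1.4,0],[1,-3.1,-2.9,-1.4,0],[1,-3.1,-2.9,0,0],[1,-3.1,-2.9,0,0],[1,-3.1,-2.9,0,0],[1,-3.1,-2.9,0,0],[1,-3.1,-2.9,0,0],[1,-3.1,-2.9,0,0],[1,-3.1,-2.9,0,0],[1,-3.1,-2.9,0,0],[1,-3.1,-2.9,0,-7.5],[1,-3.1,-2.9,0,-7.5]]'
python3 - <<'E'
from h import *
go(.6,-.14,.36,90)
c=cap('wrist');save(c,'w1.png');w=cloud(c);np.savez('w1.npz',w=w,T=c['T'],K=c['intrinsics'],px=c['pixels'])
print(c['T'].round(3))
for t in ['cap','jar','stand','cap_lug','candle','stand_seat','crate']:
    print(t,[(np.round(x['xy']).tolist(),round(x['p'],2)) for x in bot.mark_of('wrist',t)][:4],[(np.nanmedian(w[x['pixels']],0).round(3).tolist(),int(x['pixels'].sum()),round(x['p'],2)) for x in bot.cut_out('wrist',t)][:2])
E
```

```text
time: 4.65
ee_pos: [0.6091, -0.1399, 0.3589]
orientation: [-0.002, 1.0, -0.0, 0.0]
force: [0.5, -1.3, 0.7]
finger_gap: 0.0931
grasp_force: 0.0
delta cm [ 0.91 -0.01 -0.11] turn 0.3 yaw now 90.3 q6 -1.88 toolz [ 0. -0. -1.]
[[-0.003  0.967  0.257  0.538]
 [ 1.     0.003  0.    -0.139]
 [-0.001  0.257 -0.967  0.525]
 [ 0.     0.     0.     1.   ]]
cap [([280.0, 206.0], 0.64)] [([0.635, -0.133, 0.15], 1730, 0.81)]
jar [([283.0, 218.0], 0.68)] [([0.682, -0.125, 0.12], 408, 0.87)]
stand [([245.0, 78.0], 0.55)] [([0.692, -0.113, 0.09], 1003, 0.64), ([0.681, -0.128, 0.12], 393, 0.41)]
cap_lug [([293.0, 218.0], 0.57)] [([0.635, -0.133, 0.15], 1742, 0.64), ([0.425, -0.313, 0.03], 6320, 0.36)]
candle [([282.0, 142.0], 0.83), ([350.0, 223.0], 0.63), ([289.0, 224.0], 0.54)] [([0.684, -0.015, 0.08], 1362, 0.75), ([0.559, -0.13, 0.101], 1647, 0.59)]
stand_seat [] [([0.694, -0.11, 0.09], 997, 0.64)]
crate [] [([0.427, -0.313, 0.029], 6492, 0.63)]
```

View pics/w1.png

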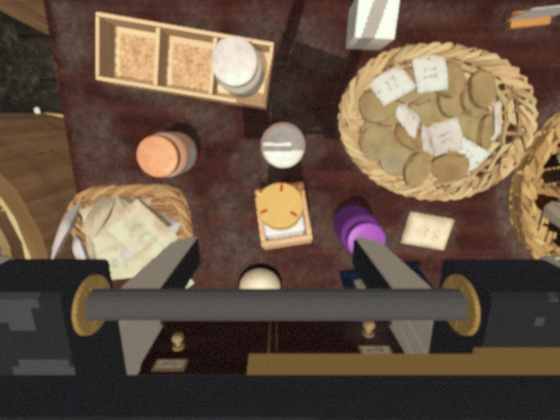

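```bash
cat > f.py <<'E'
from h import *
def plane(s):
    q=s
    for _ in range(8):
        ctr=q.mean(0);n=np.linalg.svd(q-ctr,full_matrices=False)[2][2];e=abs((s-ctr)@n);q=s[e<.0025]
    return (n if n[2]>0 else -n),q
def capfit(c,verbose=True):
    w=cloud(c);m=bot.cut_out(c['name'],'cap')[0]['pixels']&~np.isnan(w[...,0])
    s=w[m];ctr=np.median(s,0);s=s[np.linalg.norm(s-ctr,axis=1)<.035]
    n,q=plane(s)
    ex=np.cross([0,1,0],n);ex/=np.linalg.norm(ex);ey=np.cross(n,ex)   # ex ~ +x downhill.. ey ~ +y
    c2=np.c_[(q@ex),(q@ey)].astype(np.float32);(a,b),r=cv2.minEnclosingCircle(c2)
    C=ex*a+ey*b+n*(q.mean(0)@n)
    C2=q.mean(0)
    px=c['pixels'].astype(int);red=m&(px[...,0]>120)&(px[...,1]<80)
    rr=w[red]-C2;ang=np.degrees(np.arctan2(rr@ey,rr@ex));rad=np.hypot(rr@ey,rr@ex)
    ph=np.degrees(np.angle(np.exp(3j*np.radians(ang[rad>.01])).mean()))/3 if red.any() else None
    if verbose: print('cap n',n.round(3),'tilt',np.degrees(np.arccos(n[2])).round(1),'az',np.degrees(np.arctan2(n[1],n[0])).round(1),'C',C.round(4),'mean',C2.round(4),'r',round(r,4),len(q),'nred',red.sum(),'mark ang mod120',None if ph is None else round(ph%120,1))
    return n,C,ph
def rect(p,zlo,zhi,bx):
    s=p[(p[:,2]>zlo)&(p[:,2]<zhi)&(p[:,0]>bx[0])&(p[:,0]<bx[1])&(p[:,1]>bx[2])&(p[:,1]<bx[3])]
    return cv2.minAreaRect(s[:,:2].astype(np.float32)),len(s)
E
python3 - <<'E'
from f import *
c=cap('wrist');c['name']='wrist';capfit(c)
w=cloud(c);p=w.reshape(-1,3);p=p[~np.isnan(p[:,0])]
m=bot.cut_out('wrist','crate')[0]['pixels'];m=cv2.erode(m.astype(np.uint8),np.ones((2,2)))>0
q=w[m];q=q[(q[:,2]>.046)&(q[:,2]<.054)]
print('crate',cv2.minAreaRect(q[:,:2].astype(np.float32)),len(q))
m=bot.cut_out('wrist','stand')[0]['pixels'];q=w[m];q=q[~np.isnan(q[:,0])]
b=q[(q[:,2]>.004)&(q[:,2]<.018)];print('stand base',cv2.minAreaRect(b[:,:2].astype(np.float32)),len(b), q.min(0),q.max(0))
m=bot.cut_out('wrist','jar')[0]['pixels'];q=w[m];q=q[~np.isnan(q[:,0])];n,q=plane(q);print('jar shoulder n',n,q.mean(0),cv2.minAreaRect(q[:,:2].astype(np.float32)))
for n,(x,y,z0,z1) in {'candle':(.56,-.13,.095,.105),'mason':(.456,-.19,.1,.115)}.items():
    s=p[(np.hypot(p[:,0]-x,p[:,1]-y)<.045)&(p[:,2]>z0)&(p[:,2]<z1)]
    print(n,cv2.minEnclosingCircle(s[:,:2].astype(np.float32)),s[:,:2].mean(0),len(s))
E
```

```text
cap n [-0.492 -0.083  0.867] tilt 29.9 az -170.4 C [ 0.6324 -0.1347  0.1495] mean [ 0.6331 -0.1344  0.1499] r 0.0302 1560 nred 0 mark ang mod120 None
crate ((0.441313773393631, -0.27557283639907837), (0.25412383675575256, 0.08874258399009705), 81.20557403564453) 1474
stand base ((0.6436232924461365, -0.12328179180622101), (0.10155805945396423, 0.048172831535339355), 72.80172729492188) 152 [ 0.61640414 -0.17835349 -0.0026137 ] [ 0.75631551 -0.07183371  0.15231676]
jar shoulder n [0.81611822 0.14564782 0.55922962] [ 0.68582948 -0.12430053  0.11338378] ((0.6885703206062317, -0.12472814321517944), (0.02414078079164028, 0.05872220918536186), 9.827484130859375)
candle ((0.5608626008033752, -0.12916497886180878), 0.02973054349422455) [ 0.5601935  -0.12941261] 1351
mason ((0.4528844654560089, -0.19363373517990112), 0.03040272556245327) [ 0.4537205  -0.19297774] 1857
```

```bash
python3 -m inch '[[1,0,0,4,8],[1,0,0,4,7.7],[1,0,0,4,0],[1,0,0,3,0]]'
python3 - <<'E'
from f import *
c=cap('wrist');c['name']='wrist';n,C,_=capfit(c);save(c,'w2.png')
w=cloud(c);m=bot.cut_out('wrist','cap')[0]['pixels'];h=cv2.cvtColor(c['pixels'],cv2.COLOR_RGB2HSV).astype(int)
red=m&((h[...,0]<8)|(h[...,0]>172))&(h[...,1]>150)
ex=np.cross([0,1,0],n);ex/=np.linalg.norm(ex)
az=np.array([n[0],n[1],0]);az/=np.linalg.norm(az);ey=np.cross([0,0,1],-az);ex=np.cross(ey,n)
r=w[red]-C;a=np.degrees(np.arctan2(r@ey,r@ex))[np.hypot(r@ex,r@ey)<.028];print(red.sum(),np.histogram(a%360,bins=36)[0])
t=C-.013*n;print('mid',t);go(t[0],t[1],t[2]-.012,74.6)
E
```

```text
time: 6.05
ee_pos: [0.6075, -0.1376, 0.2055]
orientation: [0.137, 0.991, 0.0, -0.001]
force: [-0.9, 0.4, -1.3]
finger_gap: 0.0927
grasp_force: 0.0
cap n [-0.495 -0.083  0.865] tilt 30.1 az -170.4 C [ 0.6323 -0.1346  0.1495] mean [ 0.633  -0.1338  0.15  ] r 0.0302 4189 nred 58 mark ang mod120 54.1
87 [30  0  0  0  0  0  0  0  0  0  0  0  0  0  0  0  0 18 10  0  0  0  0  0
  0  0  0  0  0  0  0  0  0  0  0 29]
mid [ 0.63868349 -0.13353797  0.1382242 ]
delta cm [-3.    1.24  7.98] turn -0.3 yaw now 74.3 q6 -1.6 toolz [-0.005  0.002 -1.   ]
```

```bash
python3 -m inch '[[1,-1,0.4,2.6,0],[1,-1,0.4,2.7,0],[1,-1,0.44,2.7,0],[1,0,0,0,0],[0,0,0,0,0],[0,0,0,0,0],[0,0,0,0,0],[0,0,0,0,0]]' 15; python3 -c "
from h import *
go(.6387,-.1335,.1262,74.6);print(bot.get_obs()['force'])"
```

```text
time: 7.0
ee_pos: [0.6415, -0.1345, 0.1306]
orientation: [0.137, 0.991, -0.0, 0.001]
force: [-0.7, 0.1, -0.4]
finger_gap: 0.0657
grasp_force: 0.0
delta cm [0.3  0.02 0.44] turn -0.3 yaw now 74.3 q6 -1.58 toolz [ 0.003 -0.001 -1.   ]
[-0.72443067  0.0771845  -0.4070308 ]
```

```bash
python3 -m inch '[[0.8,0.3,0,0.4,0],[0,0,0,0,0],[0,0,0,0,0],[0,0,0,0,0],[0,0,0,0,0],[0,0,0,0,-7],[0,0,0,0,-7],[0,0,0,0,-7],[0,0,0,0,-7],[0,0,0,0,-7],[0,0,0,0,-7],[0,0,0,0,-7],[0,0,0,0,0]]' 15
python3 - <<'E'
from f import *
o=bot.get_obs();print(o['force'],o['wrist_torque'])
go(.6387,-.1335,.1262,99.6)
E
```

```text
time: 8.3
ee_pos: [0.6383, -0.1346, 0.1254]
orientation: [-0.287, 0.958, -0.001, 0.0]
force: [1.5, -4.6, 2.4]
finger_gap: 0.0615
grasp_force: 15.0
[ 1.54715694 -4.59482491  2.44904703] [-0.87238777 -0.1998605   0.00438862]
delta cm [-0.09  0.07 -0.08] turn 23.8 yaw now 123.4 q6 -2.44 toolz [ 0.001 -0.002 -1.   ]
```

```bash
cat > mk.py <<'E'
from f import *
def marks(cam='wrist',fn=None):
    c=cap(cam);c['name']=cam;n,C,_=capfit(c);w=cloud(c);m=bot.cut_out(cam,'cap')[0]['pixels']
    h=cv2.cvtColor(c['pixels'],cv2.COLOR_RGB2HSV).astype(int);red=m&((h[...,0]<8)|(h[...,0]>172))&(h[...,1]>150)
    n=np.array([-.494,-.083,.8655]);n/=np.linalg.norm(n)
    az=np.array([n[0],n[1],0]);az/=np.linalg.norm(az);ey=np.cross([0,0,1],-az);ex=np.cross(ey,n)
    C=np.array([.6323,-.1346,.1495]);C=C+n*((np.nanmedian(w[m],0)-C)@n)
    r=w[red]-C;x,y=r@ex,r@ey;k=(np.hypot(x,y)<.028)&(np.hypot(x,y)>.008);a=np.arctan2(y,x)[k]
    z=np.exp(3j*a).mean();print(cam,'red',k.sum(),'angle mod120',(np.degrees(np.angle(z))/3%120).round(1),'conc',abs(z).round(2),'height of cap edge over jar', round((np.nanmedian(w[m],0)-[.6849,-.1258,.0578])@n-.026,4))
    if fn: save(c,fn)
E
python3 -m inch '[[1,0,0,0,0],[1,0,0,0,0],[1,0,0,0,0]]'; python3 -c "
from mk import *
marks('wrist','w3.png');marks('top')"
```

```text
time: 8.6
ee_pos: [0.6378, -0.1327, 0.1243]
orientation: [-0.286, 0.958, 0.0, -0.0]
force: [-1.2, -0.8, -0.0]
finger_gap: 0.0807
grasp_force: 0.0
cap n [-0.635 -0.02   0.772] tilt 39.5 az -178.2 C [ 0.6316 -0.1313  0.139 ] mean [ 0.6309 -0.1337  0.1384] r 0.0302 7154 nred 251 mark ang mod120 99.3
wrist red 214 angle mod120 91.2 conc 0.87 height of cap edge over jar 0.071Traceback (most recent call last):
  File "<string>", line 3, in <module>
    marks('wrist','w3.png');marks('top')
                            ~~~~~^^^^^^^
  File "mk.py", line 3, in marks
    c=cap(cam);c['name']=cam;n,C,_=capfit(c);w=cloud(c);m=bot.cut_out(cam,'cap')[0]['pixels']
                                   ~~~~~~^^^
  File "f.py", line 8, in capfit
    w=cloud(c);m=bot.cut_out(c['name'],'cap')[0]['pixels']&~np.isnan(w[...,0])
                 ~~~~~~~~~~~~~~~~~~~~~~~~~~~~^^^
IndexError: list index out of range
```

View pics/w3.png

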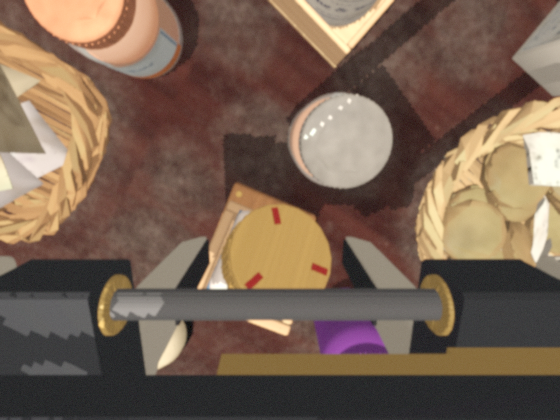

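```bash
python3 -m inch '[[1,0,0,0,0],[1,0,0,0,0]]'; python3 -c "
from mk import *
marks('wrist')"
```

```text
time: 9.05
ee_pos: [0.6379, -0.1333, 0.1247]
orientation: [-0.286, 0.958, -0.0, 0.0]
force: [-0.2, 0.7, -0.5]
finger_gap: 0.0928
grasp_force: 0.0
cap n [-0.637 -0.02   0.771] tilt 39.6 az -178.2 C [ 0.6319 -0.1311  0.1394] mean [ 0.6308 -0.1338  0.1384] r 0.0303 7135 nred 250 mark ang mod120 99.2
wrist red 219 angle mod120 91.3 conc 0.88 height of cap edge over jar 0.071
```

```bash
python3 -m inch '[[1,0,0,-3,0],[0,0,0,-3,8],[0,0,0,0,8],[0,0,0,0,8],[0,0,0,0,0],[0,0,0,0,0],[0,0,0,0,0],[0,0,0,0,0],[0,0,0,0,0],[0,0,0,0,0]]'; python3 -c "
from h import *
go(.641,-.135,.152,99.6)"
```

```text
time: 10.2
ee_pos: [0.6379, -0.1332, 0.1845]
orientation: [-0.081, 0.997, 0.0, -0.0]
force: [0.6, 0.6, -0.6]
finger_gap: 0.0254
grasp_force: 0.0
delta cm [-0.28 -0.23  3.25] turn -0.3 yaw now 99.3 q6 -2.02 toolz [-0.  0. -1.]
```

```bash
python3 -m inch '[[0,-0.3,-0.2,1.2,0],[0,0,0,1.2,0],[0,0,0,0.6,0],[0,0,0,0.2,0],[0,0,0,0.2,0],[0,0,0,0.2,0]]'
```

```text
time: 10.8
ee_pos: [0.6414, -0.1348, 0.1488]
orientation: [-0.081, 0.997, -0.0, 0.0]
force: [-0.4, 0.5, -0.4]
finger_gap: 0.0007
grasp_force: 0.0
```

```bash
python3 -m inch '[[0,0,0,0.2,0],[0,0,0,0.2,0]]'; python3 -m inch '[[0,0,0,0.2,0],[0,0,0,0.2,0]]'
```

```text
time: 11.0
ee_pos: [0.642, -0.1349, 0.1468]
orientation: [-0.081, 0.997, -0.0, 0.001]
force: [-6.7, 1.1, 16.3]
finger_gap: 0.0001
grasp_force: 8.8
time: 11.2
ee_pos: [0.6426, -0.1351, 0.1463]
orientation: [-0.081, 0.997, -0.001, 0.002]
force: [-15.5, 5.4, 35.5]
finger_gap: 0.0004
grasp_force: 19.0
```

```bash
python3 -m inch '[[0,0,0,-2,0],[1,0,0,-3,0],[1,0,0,0,0],[1,0,0,0,0]]'; python3 -c "
from mk import *
marks('wrist','w4.png')"
```

```text
time: 11.6
ee_pos: [0.642, -0.135, 0.192]
orientation: [-0.081, 0.997, -0.001, 0.001]
force: [-0.1, 0.4, -1.6]
finger_gap: 0.0195
grasp_force: 0.0
cap n [-0.491 -0.084  0.867] tilt 29.9 az -170.3 C [ 0.6355 -0.1322  0.1387] mean [ 0.6351 -0.1325  0.1385] r 0.0301 4225 nred 115 mark ang mod120 99.6
wrist red 99 angle mod120 91.1 conc 0.95 height of cap edge over jar 0.0689
```

```bash
python3 -m inch '[[1,0,0,0,-8],[1,0,0,0,-8],[1,0,0,0,-8],[1,0,0,0,0],[1,0,0,0,0]]'; python3 -c "
from h import *
go(.6435,-.132,.117,124)"
```

```text
time: 12.25
ee_pos: [0.6407, -0.1346, 0.1896]
orientation: [-0.284, 0.959, 0.0, -0.001]
force: [0.3, 0.2, 0.5]
finger_gap: 0.0717
grasp_force: 0.0
delta cm [-0.39  0.06  7.26] turn -0.9 yaw now 123.1 q6 -2.43 toolz [-0.002  0.    -1.   ]
```

```bash
python3 -m inch '[[1,-0.2,0,1.5,0],[1,-0.2,0,1.5,0],[1,0,0,1.5,0],[1,0,0,1.5,0],[1,0,0,1.3,0],[0.7,0,0,0,0],[0,0,0,0,0],[0,0,0,0,0],[0,0,0,0,0],[0,0,0,0,0],[0,0,0,0,0]]' 15; python3 -c "
from h import *
go(.6435,-.132,.117,124)"
```

```text
time: 13.35
ee_pos: [0.6449, -0.1325, 0.1187]
orientation: [-0.287, 0.958, -0.0, 0.0]
force: [-2.4, 1.4, 4.8]
finger_gap: 0.0625
grasp_force: 15.0
delta cm [0.09 0.12 0.17] turn -0.7 yaw now 123.3 q6 -2.43 toolz [ 0.001 -0.    -1.   ]
```

```bash
python3 -m inch '[[0,0,0,0,7],[0,0,0,0,7],[0,0,0,0.05,7],[0,0,0,0.05,7],[0,0,0,0.05,7],[0,0,0,0.05,7],[0,0,0,0,7],[0,0,0,0,0]]'; python3 -m inch '[[1,0,0,0,0],[1,0,0,0,0],[1,0,0,0,0],[1,0,0,0,-8],[1,0,0,0,-8],[1,0,0,0,-8],[1,0,0,0,-8],[1,0,0,0,-8],[1,0,0,0,-8],[1,0,0,0,0]]'; python3 -c "
from mk import *
go(.6450,-.132,.115,124)
marks('wrist','w5.png')"
```

```text
time: 14.15
ee_pos: [0.6454, -0.1323, 0.1174]
orientation: [0.138, 0.99, 0.0, 0.001]
force: [-2.6, 0.8, 7.4]
finger_gap: 0.0615
grasp_force: 16.5
time: 15.15
ee_pos: [0.6447, -0.1327, 0.1157]
orientation: [-0.279, 0.96, -0.0, 0.0]
force: [-0.2, -0.9, -0.4]
finger_gap: 0.0929
grasp_force: 0.0
delta cm [-0.06  0.04  0.07] turn -1.6 yaw now 122.4 q6 -2.42 toolz [ 0. -0. -1.]
cap n [-0.494 -0.086  0.865] tilt 30.1 az -170.2 C [ 0.6355 -0.1344  0.1385] mean [ 0.634  -0.1367  0.1374] r 0.0301 8480 nred 261 mark ang mod120 84.4
wrist red 284 angle mod120 75.8 conc 0.95 height of cap edge over jar 0.069
```

```bash
python3 -m inch '[[0.7,0,0,0,7],[0,0,0,0,0],[0,0,0,0,0],[0,0,0,0,0],[0,0,0,0,0],[0,0,0,0,0],[0,0,0,0.05,7],[0,0,0,0.05,7],[0,0,0,0.05,7],[0,0,0,0.05,7],[0,0,0,0,4],[0,0,0,0,0]]' 30; python3 -c "
from h import *
o=bot.get_obs();print(o['wrist_torque'])"; python3 -m inch '[[0.8,0,0,0,0],[0.8,0,0,0,0],[0.8,0,0,0,-8],[0.8,0,0,0,-8],[0.8,0,0,0,-8],[0.8,0,0,0,-8]]';python3 -c "
from mk import *
go(.6450,-.132,.115,115)
marks('wrist','w6.png')"
```

```text
time: 16.5
ee_pos: [0.6467, -0.1311, 0.116]
orientation: [0.059, 0.998, 0.001, 0.002]
force: [1.5, 6.3, 7.9]
finger_gap: 0.0597
grasp_force: 30.1
[ 1.83598002 -0.38899101  0.3296622 ]
time: 17.1
ee_pos: [0.644, -0.1328, 0.113]
orientation: [-0.222, 0.975, 0.0, -0.001]
force: [0.3, -0.2, -0.1]
finger_gap: 0.0743
grasp_force: 0.0
delta cm [-0.13  0.03 -0.2 ] turn 0.6 yaw now 115.6 q6 -2.3 toolz [-0.001 -0.    -1.   ]
cap n [-0.499 -0.097  0.861] tilt 30.6 az -169.0 C [ 0.636  -0.1343  0.1379] mean [ 0.6335 -0.1363  0.1363] r 0.03 8329 nred 234 mark ang mod120 64.8
wrist red 230 angle mod120 53.9 conc 0.95 height of cap edge over jar 0.0684
```

```bash
python3 -m inch '[[0.5,0,0,-0.1,0],[0,0,0,0,0],[0,0,0,0,0],[0,0,0,0,0],[0,0,0,0,0],[0,0,0,0.05,7],[0,0,0,0.05,7],[0,0,0,0.05,7],[0,0,0,0.05,7],[0,0,0,0,4],[0,0,0,0,0]]' 30; python3 -m inch '[[0.8,0,0,-0.1,0],[0.8,0,0,0,0],[0.8,0,0,0,-8],[0.8,0,0,0,-8],[0.8,0,0,0,-8],[0.8,0,0,0,-8]]';python3 -c "
from mk import *
go(.6450,-.132,.115,115)
marks('wrist','w7.png')"
```

```text
time: 18.35
ee_pos: [0.6462, -0.1311, 0.1154]
orientation: [0.059, 0.998, 0.001, 0.002]
force: [-1.9, 5.6, 14.1]
finger_gap: 0.0602
grasp_force: 30.1
time: 18.95
ee_pos: [0.6441, -0.1327, 0.1129]
orientation: [-0.222, 0.975, 0.0, -0.001]
force: [0.5, -0.5, -0.6]
finger_gap: 0.0744
grasp_force: 0.0
delta cm [-0.11  0.02 -0.21] turn 0.6 yaw now 115.6 q6 -2.3 toolz [-0.001  0.    -1.   ]
cap n [-0.491 -0.094  0.866] tilt 30.0 az -169.1 C [ 0.6371 -0.1352  0.1365] mean [ 0.6347 -0.1372  0.1349] r 0.0298 8139 nred 172 mark ang mod120 39.3
wrist red 183 angle mod120 29.3 conc 0.95 height of cap edge over jar 0.0667
```

One more stroke, to the stop.

```bash
python3 -m inch '[[0.5,0,0,-0.1,0],[0,0,0,0,0],[0,0,0,0,0],[0,0,0,0,0],[0,0,0,0,0],[0,0,0,0.05,7],[0,0,0,0.05,7],[0,0,0,0.05,7],[0,0,0,0.05,5],[0,0,0,0,0]]' 30; python3 -c "
from h import *
o=bot.get_obs();print(o['wrist_torque'])";python3 -m inch '[[0.8,0,0,-0.1,-3],[0.8,0,0,0,0],[0.8,0,0,0,-7]]';python3 -c "
from mk import *
go(.6450,-.132,.115,99.6)
marks('wrist','w8.png')"
```

```text
time: 20.1
ee_pos: [0.6461, -0.1321, 0.1152]
orientation: [0.007, 1.0, -0.0, 0.002]
force: [-0.5, 1.6, 10.2]
finger_gap: 0.0601
grasp_force: 30.4
[0.53555612 0.13515103 0.87587534]
time: 20.4
ee_pos: [0.6444, -0.1325, 0.1135]
orientation: [-0.081, 0.997, 0.0, -0.0]
force: [-0.2, -0.2, -0.2]
finger_gap: 0.0735
grasp_force: 0.0
delta cm [-0.06  0.04 -0.15] turn -0.4 yaw now 99.2 q6 -2.01 toolz [-0.  0. -1.]
cap n [-0.494 -0.086  0.865] tilt 30.1 az -170.2 C [ 0.6387 -0.1337  0.137 ] mean [ 0.6352 -0.1341  0.135 ] r 0.0302 7999 nred 170 mark ang mod120 32.0
wrist red 192 angle mod120 21.6 conc 0.99 height of cap edge over jar 0.0662
```

```bash
python3 -m inch '[[0.5,0,0,-0.1,0],[0,0,0,0,0],[0,0,0,0,0],[0,0,0,0,0],[0,0,0,0,0],[0,0.25,0,-0.43,0],[0,0.5,0,-0.87,0],[0,1,0,-1.73,0],[0,1,0,-1.73,0],[0,1,0,-1.73,0],[0,0,0,0,0]]' 15; python3 -m inch '[[0,0,0,-2,0],[0,0,0,-2,0],[0,0,0,-2,0],[0,0,0,-2,0],[0,0,0,0,0],[0,0,0,0,0]]'; python3 -c "
from mk import *
c=cap('wrist');save(c,'w9.png');c=cap('scene');save(c,'s9.png')
a=cv2.imread('pics/s9.png')[90:350,150:430];b=cv2.imread('pics/w9.png')
cv2.imwrite('pics/c9.png',cv2.hconcat([cv2.resize(a,(400,371)),cv2.resize(b,(400,300))[:300].copy() if 0 else cv2.copyMakeBorder(cv2.resize(b,(400,300)),0,71,0,0,0)]))"
```

```text
time: 21.65
ee_pos: [0.6078, -0.1394, 0.183]
orientation: [-0.081, 0.997, -0.001, 0.002]
force: [0.8, 0.4, -2.9]
finger_gap: 0.0601
grasp_force: 15.0
time: 22.25
ee_pos: [0.6075, -0.1385, 0.2586]
orientation: [-0.081, 0.997, 0.0, -0.0]
force: [0.2, 0.4, -3.8]
finger_gap: 0.0598
grasp_force: 15.0
```

View pics/c9.png

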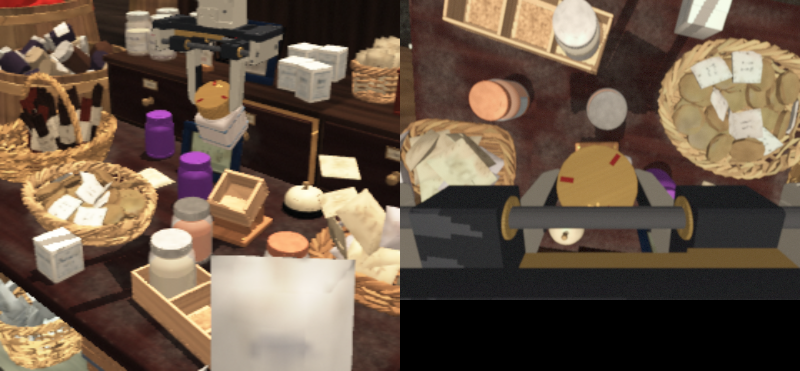

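```bash
python3 -c "
from mk import *
c=cap('wrist');c['name']='wrist';capfit(c)"; python3 -m inch '[[0,0,0,0,0],[0,0,0,0,0]]' 9;  python3 -c "
from mk import *
c=cap('wrist');c['name']='wrist';capfit(c)"; python3 -m inch '[[0,0,0,0,0],[0,0,0,0,0]]' 7;  python3 -c "
from mk import *
c=cap('wrist');c['name']='wrist';capfit(c)"
```

```text
cap n [-0.493 -0.084  0.866] tilt 30.0 az -170.3 C [ 0.6002 -0.1389  0.2793] mean [ 0.5975 -0.1392  0.2777] r 0.0303 8079 nred 217 mark ang mod120 32.4
time: 22.65
ee_pos: [0.6073, -0.1386, 0.2589]
orientation: [-0.081, 0.997, 0.0, -0.0]
force: [0.3, -0.4, -4.2]
finger_gap: 0.0599
grasp_force: 9.0
cap n [-0.493 -0.084  0.866] tilt 30.0 az -170.4 C [ 0.6011 -0.139   0.2811] mean [ 0.598  -0.1395  0.2792] r 0.0302 8030 nred 222 mark ang mod120 32.6
time: 22.95
ee_pos: [0.6075, -0.1386, 0.2596]
orientation: [-0.081, 0.997, -0.0, 0.0]
force: [0.4, -0.8, -3.5]
finger_gap: 0.0603
grasp_force: 7.0
cap n [-0.453 -0.074  0.889] tilt 27.3 az -170.7 C [ 0.6018 -0.1389  0.2818] mean [ 0.5982 -0.1395  0.2799] r 0.0301 8067 nred 222 mark ang mod120 32.5
```

```bash
python3 -m inch '[[0,0,0,0,0],[0,0,0,0,0],[0,0,0,0,0]]' 6.5;  python3 -c "
from mk import *
c=cap('wrist');c['name']='wrist';capfit(c)"; python3 -m inch '[[0,0,0,0,0],[0,0,0,0,0],[0,0,0,0,0]]' 6;  python3 -c "
from mk import *
c=cap('wrist');c['name']='wrist';capfit(c)"
```

```text
time: 23.35
ee_pos: [0.6075, -0.1386, 0.2595]
orientation: [-0.081, 0.997, -0.0, 0.0]
force: [-0.0, -0.3, -3.7]
finger_gap: 0.0601
grasp_force: 6.5
cap n [-0.454 -0.074  0.888] tilt 27.4 az -170.8 C [ 0.6017 -0.1388  0.2817] mean [ 0.5982 -0.1394  0.2799] r 0.0302 8021 nred 218 mark ang mod120 32.4
time: 23.75
ee_pos: [0.6075, -0.1386, 0.2595]
orientation: [-0.081, 0.997, -0.0, -0.0]
force: [-0.5, -0.4, -3.7]
finger_gap: 0.06
grasp_force: 6.0
cap n [-0.453 -0.073  0.888] tilt 27.3 az -170.8 C [ 0.6016 -0.1389  0.2817] mean [ 0.5982 -0.1395  0.2799] r 0.0301 7994 nred 219 mark ang mod120 32.4
```

```bash
python3 -m inch '[[0,0,0,0,6],[0,0,0,0,6],[0,0,0,0,6],[0,0,0,0,0]]' 10;  python3 -c "
from mk import *
c=cap('wrist');c['name']='wrist';capfit(c)
go(.4028,-.3543,.2,81.2)"
```

```text
time: 24.25
ee_pos: [0.6075, -0.1386, 0.2596]
orientation: [0.077, 0.997, -0.0, 0.0]
force: [0.4, -0.7, -3.2]
finger_gap: 0.06
grasp_force: 10.0
cap n [-0.455  0.069  0.888] tilt 27.4 az 171.3 C [ 0.6017 -0.1371  0.2818] mean [ 0.5981 -0.1365  0.2799] r 0.0301 8068 nred 215 mark ang mod120 16.4
delta cm [ 17.05 -24.36   5.95] turn 0.3 yaw now 81.5 q6 -1.73 toolz [-0. -0. -1.]
```

```bash
python3 -m inch '[[0,1,-1.4,0,0],[0,2,-2.9,0,0],[0,2,-2.9,0,0],[0,2,-2.9,0,0],[0,2,-2.9,0,0],[0,2,-2.9,0,0],[0,2,-2.9,0,0],[0,2,-2.9,0,0],[0,1.5,-2.0,0,0],[0,0.55,-0.66,1.5,0],[0,0,0,2,0],[0,0,0,2,0],[0,0,0,0,0],[0,0,0,0,0]]';  python3 -c "
from mk import *
c=cap('wrist');c['name']='wrist';capfit(c);save(c,'w10.png')
w=cloud(c)
go(.4028,-.3543,.0855,81.2)"
```

```text
time: 25.75
ee_pos: [0.4019, -0.3529, 0.204]
orientation: [0.075, 0.997, 0.001, -0.001]
force: [0.2, -0.1, -3.0]
finger_gap: 0.0599
grasp_force: 10.0
cap n [-0.444  0.068  0.893] tilt 26.7 az 171.3 C [ 0.3965 -0.3514  0.2264] mean [ 0.3925 -0.3509  0.2244] r 0.0305 8119 nred 142 mark ang mod120 16.2
delta cm [-0.   -0.04 12.02] turn 0.1 yaw now 81.3 q6 -2.24 toolz [ 0.001 -0.001 -1.   ]
```

View pics/w10.png

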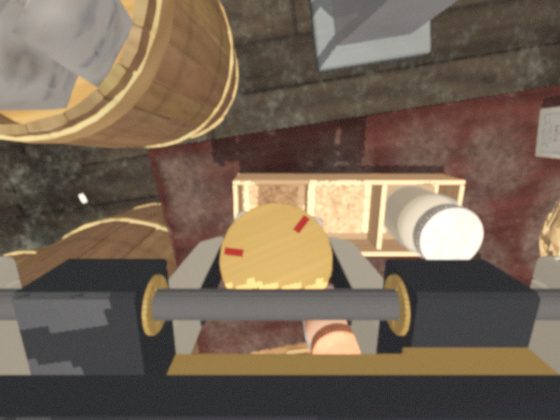

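```bash
python3 - <<'E'
from h import *
for n in ['wrist','top']:
    c=cap(n);w=cloud(c).reshape(-1,3)
    k=(w[:,2]>.09)&(w[:,0]>.15)&(w[:,0]<.6)&(w[:,1]>-.6)&(w[:,1]<-.40)&(w[:,2]<.18)
    s=w[k];print(n,len(s));
    if len(s):print(s.min(0),s.max(0),np.histogram(s[:,1],8))
E
python3 -m inch '[[0,0,0,3,0],[0,0,0,3,0],[0,0,0,2.5,0],[0,0,0,1.5,0],[0,0,0,1,0],[0,0,0,0.6,0],[0,0,0,0,0]]';  python3 -c "
from mk import *
go(.4028,-.3543,.0855,81.2)"
```

```text
wrist 1123
[ 0.20154768 -0.53892081  0.09000315] [ 0.22890882 -0.5073002   0.13462613] (array([ 38, 109, 156, 219, 213, 178, 147,  63]), array([-0.53892081, -0.53496824, -0.53101566, -0.52706308, -0.52311051,
       -0.51915793, -0.51520535, -0.51125278, -0.5073002 ]))
top 210
[ 0.15238343 -0.53427306  0.09003463] [ 0.22704737 -0.47321614  0.15854593] (array([19, 34, 45, 47, 20, 22, 14,  9]), array([-0.53427306, -0.52664094, -0.51900883, -0.51137672, -0.5037446 ,
       -0.49611249, -0.48848037, -0.48084826, -0.47321614]))
time: 26.65
ee_pos: [0.4023, -0.3538, 0.0887]
orientation: [0.076, 0.997, -0.0, 0.0]
force: [-0.3, 0.3, -3.5]
finger_gap: 0.06
grasp_force: 10.0
delta cm [-0.06 -0.04  0.32] turn 0.1 yaw now 81.3 q6 -2.24 toolz [ 0. -0. -1.]
```

```bash
python3 -m inch '[[0,0,0,0.3,0],[0,-0.5,0,0,0],[0,-0.5,0,0,0],[0,-0.5,0,0,0],[0,-0.5,0,0,0],[0,-0.5,0,0,0]]';  python3 -c "
from mk import *
c=cap('wrist');c['name']='wrist';capfit(c)
print(bot.get_obs()['wrist_torque'])
go(.4285,-.3583,.0855,81.2)"
```

```text
time: 27.25
ee_pos: [0.4273, -0.3575, 0.0856]
orientation: [0.076, 0.997, -0.0, -0.0]
force: [-1.2, -0.6, -3.3]
finger_gap: 0.0597
grasp_force: 10.0
cap n [-0.201  0.031  0.979] tilt 11.7 az 171.3 C [ 0.4221 -0.356   0.1079] mean [ 0.4174 -0.3553  0.1069] r 0.0302 8115 nred 140 mark ang mod120 15.8
[ 0.01942983  0.07373355 -0.01446736]
delta cm [-0.1  -0.07  0.  ] turn 0.1 yaw now 81.3 q6 -2.21 toolz [ 0.  0. -1.]
```

Works as planned: tilt is down to 12°. Continue to about +10 mm.

```bash
python3 -m inch '[[0,-0.4,0,0,0],[0,-0.4,0,0,0],[0,-0.4,0,0,0],[0,0,0,0,0]]';  python3 -c "
from mk import *
c=cap('wrist');c['name']='wrist';capfit(c)
go(.4285,-.3583,.0855,81.2)"
```

```text
time: 27.75
ee_pos: [0.4392, -0.3593, 0.0856]
orientation: [0.076, 0.997, -0.0, 0.0]
force: [-0.1, 0.6, -3.7]
finger_gap: 0.0599
grasp_force: 10.0
cap n [-0.062  0.009  0.998] tilt 3.6 az 171.9 C [ 0.4341 -0.358   0.1078] mean [ 0.4293 -0.357   0.1075] r 0.0299 7954 nred 154 mark ang mod120 15.5
delta cm [ 1.04 -0.07 -0.  ] turn 0.1 yaw now 81.3 q6 -2.2 toolz [ 0.  0. -1.]
```

```bash
python3 -m inch '[[0,0.4,0,0,0],[0,0.4,0,0,0],[0,0.3,0,0.2,0],[0,0,0,0.3,0],[0,0,0,0.3,0],[0,0,0,0.1,0],[0,0,0,0,0]]'; python3 -m inch '[[0.85,0,0,0,0],[0.85,0,0,0,0],[0.85,0,0,0,0],[0.85,0,0,-2,0],[0.85,0,0,-4,0],[0.85,0,0,-4,0],[0.85,0,0,-4,0],[1,0,0,-2,0]]'; python3 -c "
from mk import *
c=cap('wrist');c['name']='wrist';n,C,_=capfit(c);print('jar org',C-.092*n)
go(.5605,-.1295,.20,171.2)"
```

```text
time: 28.55
ee_pos: [0.4287, -0.3581, 0.0775]
orientation: [0.076, 0.997, -0.001, 0.001]
force: [2.0, 0.5, 4.7]
finger_gap: 0.0599
grasp_force: 10.0
time: 29.35
ee_pos: [0.4287, -0.3585, 0.2408]
orientation: [0.076, 0.997, -0.002, 0.002]
force: [0.2, -0.9, 0.6]
finger_gap: 0.0834
grasp_force: 0.0
cap n [ 0.001 -0.003  1.   ] tilt 0.2 az -69.5 C [ 0.4268 -0.3576  0.0998] mean [ 0.426  -0.3572  0.0998] r 0.0303 2389 nred 0 mark ang mod120 None
jar org [ 0.42669245 -0.35734412  0.00779831]
delta cm [-9.48 24.7   4.03] turn -89.9 yaw now 81.3 q6 -2.21 toolz [ 0.005 -0.005 -1.   ]
```

```bash
python3 -m inch '[[1,-0.8,2,0,0],[1,-1.6,4.1,0,0],[1,-1.6,4.1,0,0],[1,-1.6,4.1,0,0],[1,-1.6,4.1,0,0],[1,-1.6,4.1,0,0],[1,-0.7,2.2,1,0],[1,0,0,3,0],[1,0,0,0,0]]'; python3 -c "
from mk import *
c=cap('wrist');p=cloud(c).reshape(-1,3)
s=p[(np.hypot(p[:,0]-.56,p[:,1]+.13)<.045)&(p[:,2]>.095)&(p[:,2]<.106)]
(x,y),r=cv2.minEnclosingCircle(s[:,:2].astype(np.float32));print(x,y,r,s[:,:2].mean(0))
go(x,y,.053)"
```

```text
time: 30.35
ee_pos: [0.556, -0.1258, 0.1901]
orientation: [0.075, 0.997, 0.001, -0.005]
force: [-2.2, -0.5, -1.1]
finger_gap: 0.0928
grasp_force: 0.0
0.5606250762939453 -0.1292719841003418 0.02983008325099945 [ 0.5590255  -0.12908856]
delta cm [-0.54 -0.2  13.95] turn 0 yaw now 81.3 q6 -1.73 toolz [-0.007  0.002 -1.   ]
```

```bash
python3 -m inch '[[1,-0.45,-0.25,1.5,0],[1,0,0,3,0],[1,0,0,3,0],[1,0,0,2.5,0],[1,0,0,2,0],[1,0,0,1.2,0],[1,0,0,0.5,0],[0,0,0,0,0],[0,0,0,0,0],[0,0,0,0,0],[0,0,0,0,0],[0,0,0,0,0]]' 15; python3 -m inch '[[0,0,0,-1,0],[0,0,0,-2,0],[0,0,0,-4,0],[0,0,0,-4,0],[0,0,0,-2,8],[0,0,0,0,8],[0,0,0,0,8],[0,0,0,0,8],[0,0,0,0,8],[0,0,0,0,8],[0,0,0,0,8],[0,0,0,0,8],[0,0,0,0,8],[0,0,0,0,8],[0,0,0,0,8],[0,0,0,0,2],[0,0,0,0,0]]'; python3 -c "
from mk import *
go(.4413,-.2756,.062,-8.8)
c=cap('wrist');save(c,'w11.png')"
```

```text
time: 31.6
ee_pos: [0.5641, -0.131, 0.0607]
orientation: [0.076, 0.997, -0.0, 0.001]
force: [-0.2, 1.5, 3.9]
finger_gap: 0.0663
grasp_force: 16.0
time: 33.3
ee_pos: [0.5626, -0.1308, 0.1894]
orientation: [0.759, 0.651, -0.0, -0.0]
force: [-0.3, 1.2, -3.5]
finger_gap: 0.0663
grasp_force: 15.9
delta cm [-16.15  -9.78  12.75] turn 0.1 yaw now -8.7 q6 -0.16 toolz [-0.001  0.    -1.   ]
```

View pics/w11.png

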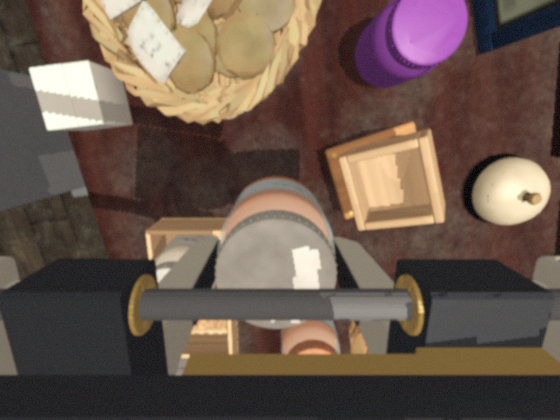

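```bash
python3 -c "
from mk import *
c=cap('wrist');p=cloud(c).reshape(-1,3);e=bot.get_obs()['ee_pos']
s=p[(np.hypot(p[:,0]-e[0],p[:,1]-e[1])<.036)&(abs(p[:,2]-(e[2]+.041))<.008)]
n,q=plane(s);(x,y),r=cv2.minEnclosingCircle(q[:,:2].astype(np.float32));print(n,x-e[0],y-e[1],r,len(q),q[:,2].mean()-e[2])
go(.4413,-.279,.0687,-8.8)"
```

```text
[7.69805054e-04 7.30758457e-03 9.99973003e-01] 0.0010082579798648128 0.007565759132857508 0.03475510701537132 7478 0.040108341664516045
delta cm [-16.46  -9.78  12.08] turn 0.2 yaw now -8.6 q6 -0.17 toolz [-0.001  0.    -1.   ]
```

```bash
python3 -m inch '[[0,-1.5,-0.9,0,0],[0,-3,-1.8,0,0],[0,-3,-1.8,0,0],[0,-3,-1.8,0,0],[0,-3,-1.8,0,0],[0,-2.0,-1.1,0,0],[0,-1.0,-0.6,0,0],[0,0,0,2,0],[0,0,0,2,0],[0,0,0,0,0]]'; python3 -c "
from mk import *
go(.4413,-.279,.0687,-8.8)
c=cap('wrist');p=cloud(c).reshape(-1,3);e=bot.get_obs()['ee_pos']
s=p[(np.hypot(p[:,0]-e[0],p[:,1]-e[1])<.05)&(abs(p[:,2]-(e[2]+.041))<.003)]
print(np.percentile(s[:,:2]-e[:2],[1,50,99],axis=0))"
```

```text
time: 34.4
ee_pos: [0.4394, -0.2778, 0.1464]
orientation: [0.759, 0.652, -0.0, -0.003]
force: [0.1, 1.4, -4.3]
finger_gap: 0.0662
grasp_force: 15.8
delta cm [-0.11  0.24  7.77] turn 0.1 yaw now -8.7 q6 -0.51 toolz [-0.004  0.004 -1.   ]
[[-0.0422226  -0.01833452]
 [ 0.00096809  0.01306944]
 [ 0.04426588  0.03096116]]
```

```bash
python3 -m inch '[[0,-0.1,0.2,1,0],[0,0,0,2,0],[0,0,0,2,0],[0,0,0,1.5,0],[0,0,0,0.7,0],[0,0,0,0.3,0],[0,0,0,0.2,0],[0,0,0,0,0]]'; python3 -c "
from mk import *
go(.4413,-.279,.0687,-8.8)"
```

```text
time: 35.25
ee_pos: [0.4436, -0.2808, 0.0732]
orientation: [0.759, 0.651, 0.0, 0.001]
force: [-0.2, 0.4, -3.7]
finger_gap: 0.0661
grasp_force: 15.9
delta cm [ 0.14 -0.26  0.45] turn 0.1 yaw now -8.7 q6 -0.51 toolz [ 0.001 -0.001 -1.   ]
```

```bash
python3 -m inch '[[0,0.1,-0.2,0.3,0],[0,0,0,0.15,0],[0,0,0,0.1,0],[0,0,0,0,0]]'; python3 -m inch '[[0.9,0,0,0,0],[0.9,0,0,0,0],[0.9,0,0,0,0],[0.9,0,0,-2,0],[0.9,0,0,-4,0],[0.9,0,0,-4,0],[1,0,0,-4,0],[1,0,0,-4,0],[1,0,0,-4,0],[1,0,0,0,0]]'; python3 -c "
from mk import *
for n in ['wrist','top']:
  c=cap(n);save(c,n+'end.png');p=cloud(c).reshape(-1,3)
  for nm,x,y,h in [('candle',.4413,-.2756,.11),('jar',.4285,-.3583,.1),('mason',.453,-.194,.108)]:
    s=p[(np.hypot(p[:,0]-x,p[:,1]-y)<.04)&(abs(p[:,2]-h)<.008)]
    if len(s)>20:
      k,q=plane(s);print(n,nm,cv2.minEnclosingCircle(q[:,:2].astype(np.float32)),q[:,2].mean(),k.round(3))
"; python3 -c "
import cv2
b=cv2.imread('pics/topend.png')[180:330,250:430];cv2.imwrite('pics/e.png',cv2.resize(b,None,fx=3,fy=3))"
```

```text
time: 35.65
ee_pos: [0.4418, -0.2792, 0.0686]
orientation: [0.759, 0.652, 0.0, 0.0]
force: [-3.9, 4.9, 8.9]
finger_gap: 0.0661
grasp_force: 15.5
time: 36.65
ee_pos: [0.4436, -0.281, 0.2943]
orientation: [0.759, 0.651, 0.001, 0.005]
force: [0.2, -0.3, 0.4]
finger_gap: 0.0931
grasp_force: 0.0
wrist candle ((0.4421086609363556, -0.274752676486969), 0.0290246419608593) 0.10901053620221432 [-0.001  0.003  1.   ]
wrist jar ((0.4264158010482788, -0.356980562210083), 0.030244609341025352) 0.09991245192962714 [ 0.005 -0.002  1.   ]
wrist mason ((0.45259714126586914, -0.19405497610569), 0.02925758622586727) 0.111976712706728 [0.    0.001 1.   ]
top candle ((0.4425596594810486, -0.2752881348133087), 0.029322905465960503) 0.10864061493874055 [-0.009  0.002  1.   ]
top mason ((0.45308718085289, -0.19475023448467255), 0.02926219068467617) 0.11194714900773527 [-0.002  0.007  1.   ]
```

View pics/e.png

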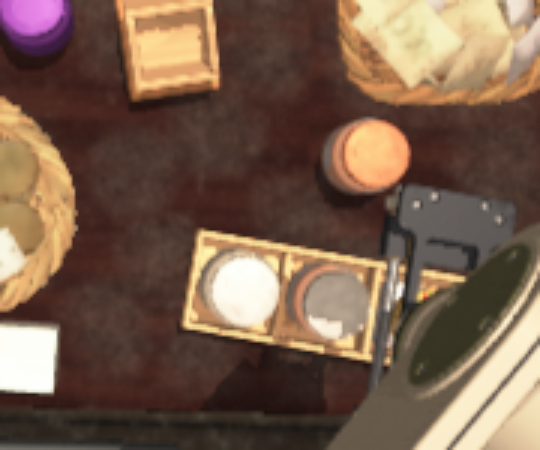

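```bash
python3 -c "
from workcell import bot
print(bot.finish_job())"
```

```text
the job is handed in; nothing more can be done
None
```

The cap is screwed home, and the closed jar and the grey-lidded candle jar stand upright on the two cork pads, each within about 3 mm of its pad centre; I handed the job in at about 37 s and got no verdict back.

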